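Roll the parts carrier home to the end stop and lift it off to the soldering board

TASK

On the lantern maker's bench, push the blue parts carrier along the roller track from behind, leaving its handle alone and its tray down on the rollers, until it is firmly home against the yellow end stop with the sprung bumper pressed well in; do not let it bang into the stop. Then lift it off by its bail handle, keep it level, and put it down gently and wholly on the empty soldering board, its long sides along the board's long sides. Let go, and leave the other things on the bench where they stand.

Things in the scene. Friction and masses are not known exactly. Their poses are not given: they have to be found in the camera images.
- track: Roller track, fixed: 560 mm (x) by 146 mm (y), two rails, 15 free steel rollers. Origin: centre of its underside, on the bench. +x is the rolling direction, to the end stop; the -x end is open. Roller tops at z = 60 mm, rail tops at 75, rails' inner faces at y = -61 and 61 mm. The carrier starts in its -x half, rolls at under 1 N and coasts when let go.
- bumper (a joint): Black rubber bumper on the yellow end stop, travel in m: 0 out, 0.010 fully in. Sprung: 2 N to start, 8 N at full travel, damped 40 N per m/s. The stop is clamped across the rails at a place NOT MEASURED: find it by touch or sight; the bumper's face, when out, is at x = 95 to 225 mm of the track, z = 68 to 104 mm. The stop's top is at z = 114 mm, its back 56 mm behind the face.
- carrier: Loose blue sheet-steel tray with brass collars fixed in it, 160 mm long (x), 110 mm wide (y), rim 70 mm above its underside, 0.5 to 0.95 kg. Origin: centre of its underside. It stands on the rollers, its +x along the track's +x, 6 mm play to each rail. Its -x wall is flat and free to push. Centre of mass at mid-tray, about 20 mm up.
- bail: The carrier's handle: steel bail with a round wooden grip, 20 mm thick, 84 mm long along y. Origin: on the hinge axis (y), 55 mm above the middle of the carrier's underside. z points from hinge to grip, whose centre is 70 mm up. Starts leaning to the carrier's +x, 0.45 to 0.9 rad from upright, and stays where left (0.025 N m friction, range 1.05 rad each way). The grip turns freely on its wire.
- board_free: The empty soldering board, where the carrier goes: grey slab 160 mm (x) by 210 mm (y), 15 mm thick, fixed. Origin: centre of its underside. The carrier's long (x) axis goes along this board's y, either way round.
- board_busy: The second, equal soldering board, taken by the lantern. Origin: centre of its underside. Fixed.
- lantern: Finished brass lantern, 80 mm across, 120 mm high, standing on board_busy. Origin: centre of its underside. Leave it.
- flux_tin: Open steel tin, 76 mm across, 50 mm high. Origin: centre of its underside. Leave it.
- paste_can: Closed can with a paper label, 66 mm across, 75 mm high. Origin: centre of its underside. Leave it.
- bending_block: Dark steel block with holes, 60 x 100 x 28 mm. Origin: centre of its underside. Leave it.
- hammer: Hammer with a wooden handle, lying on the bench on the far side of the track. Leave it.
- brass_collar: Brass ring, 60 mm across, 32 mm high. Origin: centre of its underside. Leave it.
- acid_brush: Flat brush with a wooden handle, lying on the bench on the far side of the track. Leave it.

How it is judged:
By the outcome, as a careful person would: the job done as asked, in the order asked, and still so for the second after the job is handed in, with the robot touching nothing.
It also fails if it takes over 64 s, if anything falls off the work surface, if the arm or the gripper's body presses on something with over 40 N, if the wrist force passes 120 N, or if a joint passes its speed limit or range.

ROBOT

A 6-joint arm with a two-finger parallel gripper is mounted at the origin on the work surface. World frame = base frame: x ahead of the robot, y to its left, z up, the work surface at z = 0. Lengths are in m, angles in rad, forces in N, time in s.
With the tool pointing down it reaches from about 0.375 to 0.9 m from the base axis. Payload 3.1 kg.
Tool frame: the origin (TCP) lies midway between the tips of the shut fingers; the grasp point (between the pads) lies manip.hold_point_z behind it (manip.hold_point_z is the distance from the TCP to the grasp point, in m); z points along the fingers, y is the direction in which the jaws open and shut (so a half turn about z gives the same grasp; the last joint's range is limited). The gripper opens to 85 mm and grips with 20 to 120 N. Pads are 22 mm wide; open, the fingers measure 114 mm over their backs; the gripper's body (76 mm by 85 mm) begins 54 mm behind the grasp point. The pads swing forward as they close: fully open they stand 13 mm farther back than shut.
Start: joints at [1.159, 0.527, 1.433, -0, 1.181, -0.178], TCP at [0.144, 0.608, 0.231] pointing down, gripper open.
Joint ranges: [-3.08, 3.08], [-0.75, 2.2], [0.22, 2.44], [-1.43, 4.57], [0, 2.65], [-2.85, 2.85]. Speed limits (rad/s): [2.79, 2.79, 3.14, 3.14, 3.14, 3.14].

INTERFACE

Orientations are given as a unit quaternion [x, y, z, w].
In Python, from station import manip, snapshot, workorder, models gives the robot as it stands.
- The arm moves only by the tool jog_arm, never from a script. Its argument "commands" is a list of rows, each a list of 5 numbers: the opening in per cent of the stroke, from 0 (shut) to 100 (fully open), then the shift along the world's x, y, z in cm, then the turn about the world's z in rad. A call has 1 to 8 rows; each row shifts and turns the pose as measured when the row begins; what a row does not reach is not made up. A row lasts 1/12 s, in which the tool goes at most 41.7 mm and 7.16 degrees, less where a joint would pass 70% of its speed; a pose out of reach is approached as far as the arm can. A call with a gripper value outside its range is refused whole. The fingers move at their own pace and stop on an object; "squeeze" is the grip in N (left out, the last holds). Time passes only in rows, so rows that do not move let the fingers close. It gives the time, the measured TCP pose, the force and the opening at its end, in the units of the state.
- manip.sense(): the state, without advancing time (a new reading comes with each control period).
- snapshot(name): name is "scene" or "top" or "wrist"; returns a dict with "image" (420x560x3 uint8, red, green, blue), "intrinsics" (3x3 intrinsics, pixels), "extrinsics" (4x4, takes a point from camera to world coordinates); the wrist camera has in their place "hand_eye" (4x4, takes a point from camera to tool coordinates, whose origin is the TCP and whose axes are the flange's). Camera axes: x right, y down, z forward; pixel columns grow to the right and rows downward; lengths in m; the calibration is good to about 2 mm. A picture is of the moment at which its call begins: read the wrist's pose just before it. There is no depth.
- workorder.sign_off(): hands the job in, once; it reports no verdict.
Trained networks look in a picture, given as the dict that the camera call returned (one of the last four; its "shot" number tells which), for a name from the list of things; names that differ only in an ending like _2 or _b are one class to them, and where a whole thing is asked for, a point or a joint stands for the part that bears it (a point fixed in the world has none). Each returns a list of dicts, best first, with "score" (0 to 1); they miss things now and then, are a little off and sometimes report something else, mostly with a low value. They report only what shows in the picture. A call takes as long as a camera call.
- models.find_in(picture, name): "centre" ([x, y, z] in m, in world coordinates, good to about 4 mm: the middle of the surface that is visible of it).
- models.pinpoint(picture, name): "centre" ([x, y, z] in m, in world coordinates, good to about 4 mm: a listed point, or the origin of a listed thing).
The state is a dict: "t": time; "q": joint angles; "qd": joint speeds; "tau": joint torques, N m; "tcp_pos": TCP position; "tool_rot": TCP orientation; "force": force on the tool from outside, world axes, zero at the start; "ft_torque": the same for the moment, N m; "finger_gap": opening from 0.0 (shut) to 1.0 (fully open).
Only numpy, scipy, OpenCV 4.12 (cv2) and the standard library are available. Lean on these libraries where they do the work, as an engineer would, in place of code of your own. Each camera call takes 0.05 s, during which the arm holds its last target. There are 200 camera calls.

## Working session

There is one attempt and no reset: what is moved stays moved. The work goes in short steps, Python scripts to look and compute and a tool call to move; the robot and the scene stay as the last step left them, time stands still between calls to the robot, and variables do not carry over. Pictures are saved under pics/ and viewed, about 8 in all and at most 12, crops included, and the job is handed in when it is done.

Besides the shell and the picture viewer there is one more tool, called after "Emit:" by a JSON object that holds its "op" and its "data". jog_arm: Moves the arm, as the interface text tells. Its arguments: {"type":"object","properties":{"commands":{"type":"array","items":{"type":"array","items":{"type":"number"}}},"squeeze":{"type":"number"}},"required":["commands"]}

```bash
mkdir -p pics
cat > h.py <<'E'
from station import manip, snapshot, workorder, models
import numpy as np, cv2
def save(p,n): cv2.imwrite('pics/'+n+'.png', cv2.cvtColor(p['image'],cv2.COLOR_RGB2BGR))
E
python3 - <<'E'
from h import *
s=manip.sense(); print(s['t'],s['tcp_pos'],s['tool_rot'],manip.hold_point_z)
for c in ['scene','top']:
    p=snapshot(c); save(p,c)
    K=p['intrinsics'];E=p['extrinsics'];print(c,K[0,0],K[0,2],K[1,2],np.round(E,3).tolist())
    for n in ['track','bumper','carrier','bail','board_free','board_busy','lantern','flux_tin','paste_can','bending_block']:
        for f in ('pinpoint','find_in'):
            r=getattr(models,f)(p,n); print(n,f,[(np.round(d['centre'],3).tolist(),round(d['score'],2)) for d in r[:2]])
print(manip.sense()['t'])
a=cv2.imread('pics/scene.png');b=cv2.imread('pics/top.png')
E
```

```text
0.0 [0.14386988 0.60746554 0.23032018] [ 1.16127360e-01  9.93233717e-01 -1.05681412e-03 -3.20023875e-04] 0.0187
scene 446.9884948178694 277.737884326784 199.53696835761437 [[0.5, 0.568, -0.653, 1.181], [0.866, -0.328, 0.378, -0.402], [0.001, -0.755, -0.656, 0.731], [0.0, 0.0, 0.0, 1.0]]
track pinpoint [([0.54, 0.075, 0.0], 0.87), ([0.43, -0.328, 0.006], 0.69)]
track find_in [([0.574, 0.003, 0.06], 0.82)]Traceback (most recent call last):
  File "<stdin>", line 8, in <module>
ValueError: it knows: acid_brush, bail, bending_block, board_busy, board_free, brass_collar, carrier, flux_tin, hammer, lantern, paste_can, track
```

View pics/scene.png

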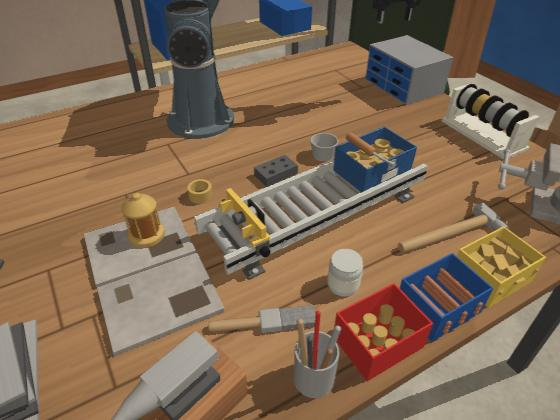

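The scene shows the carrier at about (375,155), the yellow stop at (245,220), and the boards at (140,245) with the lantern and (160,300) empty.

Run:
```python
from h import *
for c in ['scene','top']:
    p=snapshot(c); save(p,c)
    K=p['intrinsics'];E=p['extrinsics'];print(c,K[0,0],K[0,2],K[1,2],np.round(E,3).tolist())
    for n in ['track','carrier','bail','board_free','lantern','flux_tin','paste_can','bending_block']:
        for f in ('pinpoint','find_in'):
            if f=='find_in' and n in('flux_tin','paste_can','bending_block','lantern'): continue
            r=getattr(models,f)(p,n); print(n,f,[(np.round(d['centre'],3).tolist(),round(d['score'],2)) for d in r[:2]])
print(manip.sense()['t'])
```

```text
scene 446.9884948178694 277.737884326784 199.53696835761437 [[0.5, 0.568, -0.653, 1.181], [0.866, -0.328, 0.378, -0.402], [0.001, -0.755, -0.656, 0.731], [0.0, 0.0, 0.0, 1.0]]
track pinpoint [([0.538, 0.071, 0.0], 0.61)]
track find_in [([0.573, 0.001, 0.061], 0.78), ([0.346, 0.222, 0.039], 0.21)]
carrier pinpoint [([0.541, 0.246, 0.06], 0.8)]
carrier find_in [([0.55, 0.222, 0.111], 0.71)]
bail pinpoint [([0.532, 0.236, 0.113], 0.7), ([0.752, -0.184, 0.001], 0.16)]
bail find_in [([0.555, 0.177, 0.16], 0.83)]
board_free pinpoint [([0.603, -0.336, -0.002], 0.56), ([0.343, 0.23, 0.005], 0.47)]
board_free find_in [([0.617, -0.346, 0.013], 0.91)]
lantern pinpoint [([0.423, -0.302, 0.011], 0.85), ([0.36, 0.065, 0.0], 0.33)]
flux_tin pinpoint [([0.345, 0.225, 0.004], 0.94)]
paste_can pinpoint [([0.748, 0.004, -0.002], 0.79)]
bending_block pinpoint [([0.36, 0.066, 0.0], 0.89)]
top 513.731574048222 292.77484812085663 209.0314051398597 [[0.016, -0.998, 0.066, 0.487], [-1.0, -0.016, 0.006, -0.023], [-0.005, -0.066, -0.998, 1.3], [0.0, 0.0, 0.0, 1.0]]
track pinpoint [([0.54, 0.073, -0.003], 0.92), ([0.342, -0.144, 0.0], 0.47)]
track find_in [([0.543, 0.025, 0.058], 0.94)]
carrier pinpoint [([0.534, 0.241, 0.063], 0.76)]
carrier find_in []
bail pinpoint []
bail find_in [([0.534, 0.19, 0.164], 0.74)]
board_free pinpoint [([0.602, -0.334, 0.002], 0.68)]
board_free find_in [([0.604, -0.332, 0.019], 0.86)]
lantern pinpoint [([0.423, -0.3, 0.014], 0.7)]
flux_tin pinpoint [([0.349, 0.226, 0.001], 0.85)]
paste_can pinpoint [([0.741, 0.002, 0.002], 0.71)]
bending_block pinpoint [([0.357, 0.063, -0.002], 0.91)]
1.45
```

View pics/top.png

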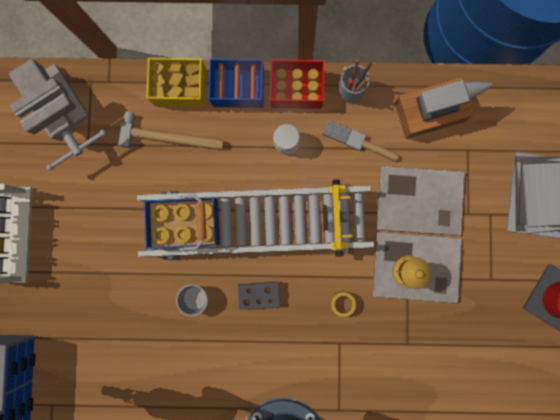

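The top view shows the carrier at (182,224), the stop at (340,217), the free board at (421,201) and the lantern board at (417,268). I'll zoom in for the stop face, the rail ends and the board corners.

Run:
```python
import cv2
a=cv2.imread('pics/top.png')
b=cv2.resize(a[160:310,300:475],None,fx=4,fy=4,interpolation=cv2.INTER_CUBIC)
for i in range(0,175,25): cv2.putText(b,str(300+i),(i*4,10),0,.35,(0,255,0),1); cv2.line(b,(i*4,12),(i*4,18),(0,255,0),1)
for i in range(0,150,25): cv2.putText(b,str(160+i),(670,i*4+8),0,.3,(0,255,0),1)
cv2.imwrite('pics/z1.png',b)
c=cv2.resize(a[185:265,130:280],None,fx=5,fy=5,interpolation=cv2.INTER_CUBIC)
for i in range(0,150,25): cv2.putText(c,str(130+i),(i*5,10),0,.35,(0,255,0),1)
for i in range(0,80,20): cv2.putText(c,str(185+i),(720,i*5+8),0,.3,(0,255,0),1)
cv2.imwrite('pics/z2.png',c)
```

```text
(no output)
```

View pics/z1.png

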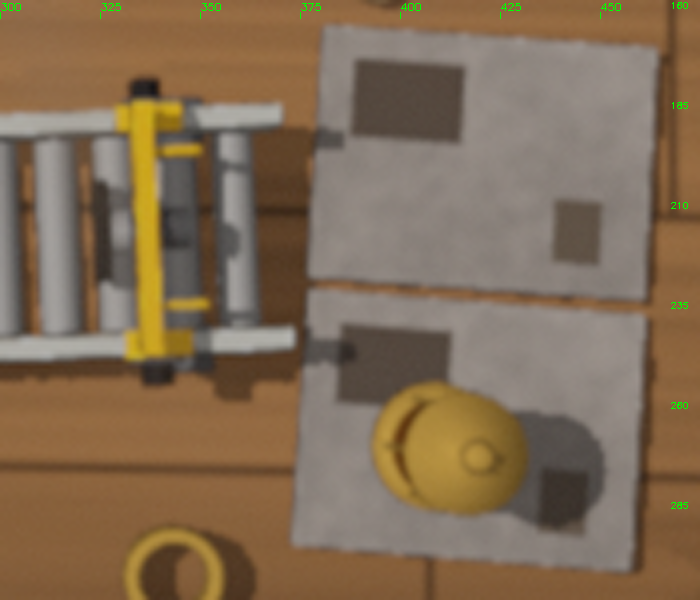

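View pics/z2.png

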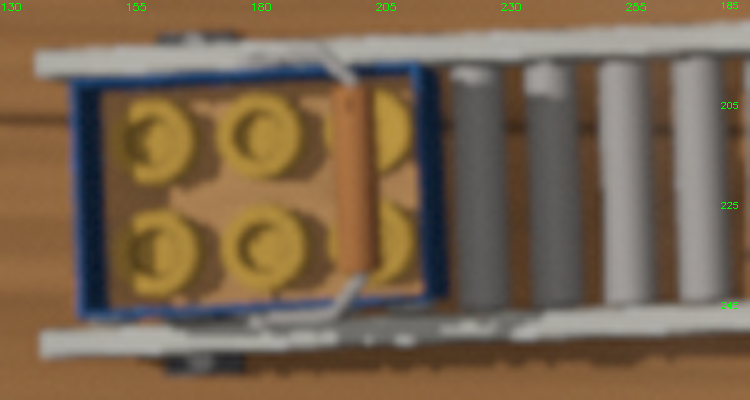

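The zooms show the board corners at about (380,167), (464,172), (462,234) and (377,229). The bumper face edge is at about u=323.5 and the bail grip at (200.5,221).

```bash
cat >> h.py <<'E'
def ray(p,u,v,z,E=None):
    E=p['extrinsics'] if E is None else E
    d=E[:3,:3]@np.linalg.inv(p['intrinsics'])@[u,v,1]; o=E[:3,3]
    return o+d*(z-o[2])/d[2]
E
python3 - <<'E'
from h import *
p=snapshot('top')
R=[ray(p,*q,.075) for q in [(137.4,197.6),(370.5,188.5),(138,254),(373.75,244.25)]]
print('rail ends',np.round(R,3).tolist())
c=sum(R)/4; d=(R[1]-R[0]+R[3]-R[2])[:2]; print('c',c,'len',np.linalg.norm(d)/2,'yaw',np.arctan2(d[1],d[0])); d/=np.linalg.norm(d); n=np.array([-d[1],d[0]])
def tr(P): return np.round([(P[:2]-c[:2])@d,(P[:2]-c[:2])@n],4)
print('bumper',tr(ray(p,323.5,218,.104)),'stopback',tr(ray(p,350.5,190,.1)))
r0=np.array([72,80])/5+[130,185];
for q in [(72,80),(425,62),(440,298),(82,316)]: 
    P=ray(p,130+q[0]/5,185+q[1]/5,.13); print('rim',P,tr(P))
for z in (.16,.18): P=ray(p,200.5,221,z); print('grip',z,P,tr(P))
B=[ray(p,*q,.015) for q in [(380.5,167),(464.25,171.75),(462,234.25),(377.5,229.5)]]
print(np.round(B,3).tolist(),sum(B)/4); e=(B[1]-B[0]+B[2]-B[3])[:2]; print('boardlong',np.linalg.norm(e)/2,np.arctan2(e[1],e[0]))
f=(B[0]-B[3]+B[1]-B[2])[:2]; print('short',np.linalg.norm(f)/2,np.arctan2(f[1],f[0]))
for i in range(2):
  E=manip.sense(); print(E['t'],E['force'],E['finger_gap'])
E
```

```text
rail ends [[0.59, 0.357, 0.075], [0.621, -0.201, 0.075], [0.455, 0.351, 0.075], [0.488, -0.209, 0.075]]
c [0.53838297 0.07434187 0.075     ] len 0.5599534404312208 yaw -1.5146793176704494
bumper [ 0.1623 -0.0008] stopback [0.2287 0.0625]
rim [0.57780872 0.32364213 0.13      ] [-0.2467  0.0533]
rim [0.58860836 0.16225856 0.13      ] [-0.085   0.0551]
rim [0.48106116 0.15261846 0.13      ] [-0.0814 -0.0528]
rim [0.47026755 0.31529231 0.13      ] [-0.2444 -0.0545]
grip 0.16 [0.53288934 0.18836706 0.16      ] [-0.1142  0.0009]
grip 0.18 [0.53208958 0.18465711 0.18      ] [-1.105e-01 -1.000e-04]
[[0.682, -0.234, 0.015], [0.673, -0.445, 0.015], [0.516, -0.438, 0.015], [0.524, -0.228, 0.015]] [ 0.59888772 -0.3363602   0.015     ]
boardlong 0.21069122438964974 -1.6117829527137375
short 0.1573941652809146 -0.04211115887052175
1.5 [-0.61984051 -0.73669875  0.12016915] 1.00096662250037
1.5 [-0.61984051 -0.73669875  0.12016915] 1.00096662250037
```

Emit:
{"op": "jog_arm", "data": {"commands": [[50, 3.6, -2.3, 0, -0.12], [50, 3.6, -2.3, 0, -0.12], [50, 3.6, -2.3, 0, -0.12], [50, 3.6, -2.3, 0, -0.12], [50, 3.6, -2.3, 0, -0.12], [50, 3.6, -2.3, 0, -0.12], [50, 3.6, -2.3, 0, -0.12], [50, 3.6, -2.3, 0, -0.12]]}}

```text
t: 2.17
tcp_pos: [0.4222, 0.4289, 0.2322]
tool_rot: [0.572, 0.82, 0.003, -0.0]
force: [0.4, 0.7, 0.1]
finger_gap: 0.5
```

Emit:
{"op": "jog_arm", "data": {"commands": [[50, 3.4, -2.2, 0, -0.11], [50, 3.4, -2.2, 0, -0.11], [50, 3.0, -2.1, 0, -0.1], [50, 0, 0, 0, 0]]}}

```text
t: 2.5
tcp_pos: [0.5309, 0.3563, 0.2329]
tool_rot: [0.705, 0.709, 0.006, 0.003]
force: [-0.3, -0.3, -0.2]
finger_gap: 0.501
```

Emit:
{"op": "jog_arm", "data": {"commands": [[50, -0.8, 0.2, -2.5, 0.05], [50, 0, 0, -3, 0], [50, 0, 0, -3, 0], [50, 0, 0, -3, 0], [50, 0, 0, -2, 0], [50, 0, 0, -0.4, 0], [50, 0, 0, 0, 0]]}}

```text
t: 3.08
tcp_pos: [0.5277, 0.3568, 0.0921]
tool_rot: [0.688, 0.726, 0.011, 0.005]
force: [0.6, 0.3, 0.5]
finger_gap: 0.502
```

Emit:
{"op": "jog_arm", "data": {"commands": [[50, -0.3, -0.8, -0.7, 0], [50, -0.1, -0.6, 0, 0], [50, 0.02, -0.4, 0, 0], [50, 0.02, -0.4, 0, 0], [50, 0.02, -0.4, 0, 0], [50, 0.02, -0.4, 0, 0], [50, 0.02, -0.4, 0, 0], [50, 0.02, -0.4, 0, 0]]}}

```text
t: 3.75
tcp_pos: [0.528, 0.318, 0.0918]
tool_rot: [0.687, 0.726, 0.017, 0.007]
force: [0.4, 0.5, 0.6]
finger_gap: 0.5
```

```bash
cat > w.py <<'E'
from h import *
import sys
s=manip.sense(); P=s['tcp_pos']; q=s['tool_rot']
c=np.array([.5385,.0743]); d=np.array([.0561,-.9984]); n=np.array([.9984,.0561])
print('t %.2f s %.4f n %.4f z %.4f jaw %.4f'%(s['t'],(P[:2]-c)@d,(P[:2]-c)@n,P[2],2*np.arctan2(q[1],q[0])-np.pi/2),np.round(s['force'],1),'gap',round(s['finger_gap'],3))
if len(sys.argv)>1:
    p=snapshot('top'); r=models.pinpoint(p,'carrier'); b=models.find_in(p,'bail'); save(p,sys.argv[1])
    for x in r[:1]+b[:1]: X=np.array(x['centre']); print(np.round(X,3),round(x['score'],2),'s %.4f n %.4f'%((X[:2]-c)@d,(X[:2]-c)@n))
E
python3 w.py
```

```text
t 3.75 s -0.2439 n 0.0032 z 0.0918 jaw 0.0551 [0.4 0.5 0.6] gap 0.5
```

Emit:
{"op": "jog_arm", "data": {"commands": [[50, -0.1, -0.6, -0.3, 0], [50, -0.1, -0.8, -0.3, 0], [50, -0.05, -0.9, -0.2, 0], [50, -0.02, -0.9, -0.2, 0], [50, 0, -0.9, -0.1, 0], [50, 0, -0.9, -0.1, 0], [50, 0, -0.9, -0.1, 0], [50, 0, -0.9, -0.1, 0]]}}

```text
t: 4.42
tcp_pos: [0.5297, 0.2462, 0.0822]
tool_rot: [0.687, 0.727, 0.023, 0.01]
force: [-0.5, 0.4, -0.1]
finger_gap: 0.506
```

```bash
python3 w.py t2
```

```text
t 4.42 s -0.1721 n 0.0008 z 0.0822 jaw 0.0567 [-0.5  0.4 -0.1] gap 0.506
[0.537 0.151 0.062] 0.9 s -0.0765 n 0.0025
[0.541 0.101 0.164] 0.62 s -0.0265 n 0.0044
```

Emit:
{"op": "jog_arm", "data": {"commands": [[50, 0.02, -0.9, -0.08, 0], [50, 0.02, -0.9, -0.08, 0], [50, 0.0, -0.9, -0.08, 0], [50, 0, -0.9, -0.08, 0], [50, 0, -0.9, -0.08, 0], [50, 0, -0.9, -0.08, 0], [50, 0, -0.8, -0.08, 0], [50, 0, -0.6, -0.08, 0]]}}

```text
t: 5.23
tcp_pos: [0.5297, 0.1731, 0.0745]
tool_rot: [0.686, 0.727, 0.023, 0.01]
force: [0.4, 0.1, 0.3]
finger_gap: 0.495
```

```bash
python3 w.py t3
```

```text
t 5.23 s -0.0991 n -0.0033 z 0.0745 jaw 0.0581 [0.4 0.1 0.3] gap 0.495
[0.54  0.076 0.064] 0.57 s -0.0015 n 0.0019
```

Emit:
{"op": "jog_arm", "data": {"commands": [[50, 0.08, -0.7, 0.2, 0], [50, 0.08, -0.8, 0.2, 0], [50, 0.08, -0.8, 0.1, 0], [50, 0.06, -0.7, 0, 0], [50, 0.05, -0.6, 0, 0], [50, 0.05, -0.5, 0, 0], [50, 0.03, -0.4, 0, 0], [50, 0.03, -0.3, 0, 0]]}}

```text
t: 6.05
tcp_pos: [0.5349, 0.1222, 0.0805]
tool_rot: [0.686, 0.728, 0.023, 0.01]
force: [0.6, -0.1, 0.3]
finger_gap: 0.497
```

```bash
python3 w.py t4
```

```text
t 6.05 s -0.0480 n -0.0009 z 0.0805 jaw 0.0596 [ 0.6 -0.1  0.3] gap 0.497
[0.544 0.026 0.061] 0.9 s 0.0483 n 0.0030
[ 0.546 -0.022  0.162] 0.95 s 0.0963 n 0.0021
```

Emit:
{"op": "jog_arm", "data": {"commands": [[50, 0.02, -0.3, 0, 0], [50, 0.02, -0.3, 0, 0], [50, 0.02, -0.3, 0, 0], [50, 0.02, -0.3, 0, 0], [50, 0.02, -0.3, 0, 0], [50, 0.02, -0.25, 0, 0], [50, 0.02, -0.25, 0, 0], [50, 0.01, -0.2, 0, 0]]}}

```text
t: 6.87
tcp_pos: [0.5361, 0.1, 0.0804]
tool_rot: [0.685, 0.728, 0.023, 0.01]
force: [0.6, 0.0, 0.2]
finger_gap: 0.5
```

Emit:
{"op": "jog_arm", "data": {"commands": [[50, 0.01, -0.2, 0, 0], [50, 0.01, -0.2, 0, 0], [50, 0.01, -0.2, 0, 0], [50, 0.01, -0.2, 0, 0]]}}

```text
t: 7.2
tcp_pos: [0.5367, 0.0909, 0.0804]
tool_rot: [0.685, 0.728, 0.023, 0.01]
force: [0.6, 0.7, 0.4]
finger_gap: 0.498
```

```bash
python3 w.py t5
```

```text
t 7.20 s -0.0167 n -0.0009 z 0.0804 jaw 0.0616 [0.6 0.7 0.4] gap 0.498
[ 0.543 -0.006  0.063] 0.97 s 0.0799 n -0.0003
[ 0.547 -0.053  0.16 ] 0.8 s 0.1277 n 0.0009
```

Emit:
{"op": "jog_arm", "data": {"commands": [[50, 0.01, -0.2, 0, 0], [50, 0.01, -0.2, 0, 0], [50, 0.01, -0.2, 0, 0], [50, 0.01, -0.2, 0, 0]]}}

```text
t: 7.68
tcp_pos: [0.537, 0.0839, 0.0804]
tool_rot: [0.685, 0.728, 0.024, 0.009]
force: [-0.6, 5.1, -0.6]
finger_gap: 0.497
```

Emit:
{"op": "jog_arm", "data": {"commands": [[50, 0.01, -0.2, 0, 0], [50, 0.01, -0.2, 0, 0]]}}

```text
t: 7.85
tcp_pos: [0.5372, 0.081, 0.0804]
tool_rot: [0.685, 0.729, 0.025, 0.008]
force: [1.0, 6.2, -1.4]
finger_gap: 0.5
```

Emit:
{"op": "jog_arm", "data": {"commands": [[50, 0.01, -0.2, 0, 0], [50, 0.01, -0.2, 0, 0]]}}

```text
t: 8.02
tcp_pos: [0.5373, 0.0787, 0.0805]
tool_rot: [0.685, 0.728, 0.026, 0.008]
force: [1.0, 7.9, 0.7]
finger_gap: 0.504
```

Emit:
{"op": "jog_arm", "data": {"commands": [[50, 0, -0.25, 0, 0], [50, 0, -0.25, 0, 0]]}}

```text
t: 8.18
tcp_pos: [0.5376, 0.0767, 0.0806]
tool_rot: [0.685, 0.728, 0.028, 0.006]
force: [1.8, 17.1, 0.7]
finger_gap: 0.505
```

Emit:
{"op": "jog_arm", "data": {"commands": [[50, 0, -0.2, 0, 0], [50, 0, -0.15, 0, 0], [50, 0, -0.15, 0, 0], [50, 0, -0.15, 0, 0]]}}

```text
t: 8.52
tcp_pos: [0.5378, 0.0774, 0.0808]
tool_rot: [0.685, 0.727, 0.032, 0.003]
force: [0.8, 9.2, -0.2]
finger_gap: 0.502
```

```bash
python3 w.py t6
```

```text
t 8.52 s -0.0031 n -0.0005 z 0.0808 jaw 0.0595 [ 0.8  9.2 -0.2] gap 0.502
[ 0.546 -0.018  0.064] 0.74 s 0.0926 n 0.0021
```

The bumper is bottomed out at 9 N. I'll back off slowly so the spring doesn't kick the carrier.

Emit:
{"op": "jog_arm", "data": {"commands": [[50, 0, 0.15, 0, 0], [50, 0, 0.15, 0, 0], [50, 0, 0.15, 0, 0], [50, 0, 0.15, 0, 0], [50, 0, 0.15, 0, 0]]}}

```text
t: 9.08
tcp_pos: [0.5372, 0.0869, 0.0808]
tool_rot: [0.685, 0.728, 0.033, 0.002]
force: [-1.1, 1.5, 0.1]
finger_gap: 0.499
```

Emit:
{"op": "jog_arm", "data": {"commands": [[50, 0, 0.1, 0, 0], [50, 0, 0.1, 0, 0]]}}

```text
t: 9.25
tcp_pos: [0.5373, 0.0884, 0.0808]
tool_rot: [0.685, 0.728, 0.032, 0.002]
force: [0.4, 0.5, -0.4]
finger_gap: 0.502
```

Emit:
{"op": "jog_arm", "data": {"commands": [[50, 0, 0.3, 1.5, 0], [50, 0, 0.3, 3.5, 0], [60, 0, 0.0, 3.5, 0], [80, 0, 0, 3.5, 0], [100, 0, 0, 3.5, 0]]}}

```text
t: 9.67
tcp_pos: [0.53, 0.0918, 0.2323]
tool_rot: [0.686, 0.727, 0.023, -0.005]
force: [0.1, 0.1, -0.7]
finger_gap: 0.866
```

```bash
python3 w.py t7
python3 - <<'E'
from h import *
print(np.round(manip.sense()['q'],3))
c=snapshot('scene')
for n in('bail','carrier'): print(n,models.pinpoint(c,n)[:1],models.find_in(c,n)[:1])
E
```

```text
t 9.67 s -0.0180 n -0.0075 z 0.2323 jaw 0.0574 [ 0.1  0.1 -0.7] gap 0.866
[ 0.543 -0.012  0.063] 0.84 s 0.0860 n -0.0003
[ 0.549 -0.059  0.165] 0.76 s 0.1337 n 0.0031
[-0.06   0.395  1.67   0.049  1.045 -0.142]
bail [{'centre': [0.5478, -0.0103, 0.1137], 'score': 0.97}] [{'centre': [0.574, -0.0689, 0.1638], 'score': 0.71}]
carrier [{'centre': [0.5496, -0.0013, 0.0615], 'score': 0.84}] [{'centre': [0.5612, -0.0076, 0.1111], 'score': 0.84}]
```

Emit:
{"op": "jog_arm", "data": {"commands": [[100, 0.2, -1.2, 0, 0.12], [100, 0.2, -1.2, 0, 0.12], [100, 0.1, -1.2, 0, 0.12], [100, 0.1, -1.2, 0, 0.12], [100, 0.1, -1.2, 0, 0.12], [100, 0.1, -1.2, 0, 0.12], [100, 0.1, -1.2, 0, 0.12], [100, 0.1, -1.2, 0, 0.12]]}}

```text
t: 10.73
tcp_pos: [0.5321, -0.005, 0.2162]
tool_rot: [0.254, 0.967, 0.011, -0.028]
force: [-0.3, 0.5, 0.3]
finger_gap: 1.003
```

Emit:
{"op": "jog_arm", "data": {"commands": [[100, 0.1, -1.2, 0, 0.12], [100, 0.1, -1.2, 0, 0.12], [100, 0.1, -1.2, 0, 0.12], [100, 0.1, -1.2, 0, 0.12], [100, 0.1, -0.6, 0, 0.09]]}}

```text
t: 11.15
tcp_pos: [0.5334, -0.0624, 0.2076]
tool_rot: [-0.04, 0.998, 0.002, -0.038]
force: [0.9, 0.7, -0.9]
finger_gap: 1.002
```

```bash
python3 w.py t8
cat > wr.py <<'E'
from h import *
from scipy.spatial.transform import Rotation as Rn
import sys
c=np.array([.5385,.0743]); d=np.array([.0561,-.9984]); n=np.array([.9984,.0561])
s=manip.sense(); p=snapshot('wrist'); T=np.eye(4); T[:3,:3]=Rn.from_quat(s['tool_rot']).as_matrix(); T[:3,3]=s['tcp_pos']
save(p,sys.argv[1]); np.save('E.npy',T@p['hand_eye']); print('toolz',np.round(T[:3,2],3))
for m in ('bail','carrier'):
  for f in ('find_in','pinpoint'):
    for x in getattr(models,f)(p,m)[:1]: X=np.array(x['centre']); print(m,f,np.round(X,3),round(x['score'],2),'s %.4f n %.4f'%((X[:2]-c)@d,(X[:2]-c)@n))
E
python3 wr.py w1
```

```text
t 11.15 s 0.1362 n -0.0127 z 0.2076 jaw 1.6507 [ 0.9  0.7 -0.9] gap 1.002
[ 0.545 -0.01   0.064] 0.58 s 0.0846 n 0.0018
[ 0.49  -0.045  0.143] 0.43 s 0.1164 n -0.0554
toolz [-0.076  0.003 -0.997]
bail find_in [ 0.536 -0.058  0.166] 0.83 s 0.1319 n -0.0098
carrier find_in [ 0.544 -0.008  0.107] 0.65 s 0.0822 n 0.0004
carrier pinpoint [ 0.549 -0.007  0.062] 0.72 s 0.0815 n 0.0062
```

View pics/w1.png

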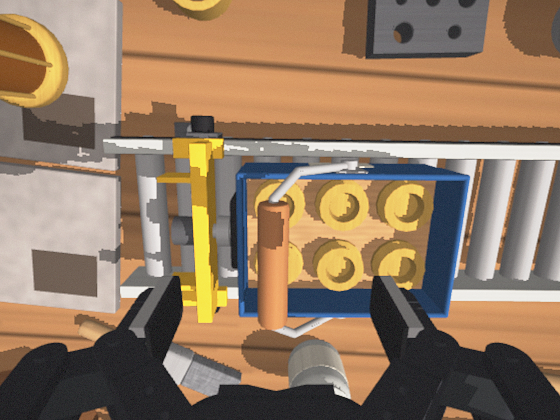

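Emit:
{"op": "jog_arm", "data": {"commands": [[100, 0.9, 0.1, -1.5, -0.02], [100, 0.5, 0, -2, 0], [100, 0.1, 0, -1.7, 0], [100, 0.0, 0, -0.7, 0]]}}

```text
t: 11.88
tcp_pos: [0.5516, -0.0586, 0.1518]
tool_rot: [-0.026, 0.999, 0.001, -0.033]
force: [-1.0, 0.5, 0.7]
finger_gap: 1.003
```

```bash
python3 w.py; python3 wr.py w2
```

```text
t 11.88 s 0.1334 n 0.0057 z 0.1518 jaw 1.6236 [-1.   0.5  0.7] gap 1.003
toolz [-0.065  0.001 -0.998]
bail find_in [ 0.535 -0.055  0.166] 0.6 s 0.1293 n -0.0110
carrier find_in [ 0.542 -0.01   0.109] 0.58 s 0.0842 n -0.0012
carrier pinpoint [ 0.548 -0.01   0.06 ] 0.61 s 0.0842 n 0.0046
```

Emit:
{"op": "jog_arm", "data": {"commands": [[100, -0.5, -0.1, -0.7, 0], [20, 0, 0, 0, 0], [10, 0, 0, 0, 0], [10, 0, 0, 0, 0], [10, 0, 0, 0, 0], [10, 0, 0, 0, 0]], "squeeze": 60}}

```text
t: 12.63
tcp_pos: [0.5485, -0.061, 0.1502]
tool_rot: [-0.026, 0.999, -0.0, -0.028]
force: [0.4, 0.1, -0.4]
finger_gap: 0.298
```

```bash
python3 w.py; python3 wr.py w3
```

```text
t 12.63 s 0.1356 n 0.0024 z 0.1502 jaw 1.6230 [ 0.4  0.1 -0.4] gap 0.298
toolz [-0.056 -0.002 -0.998]
bail find_in [ 0.532 -0.061  0.166] 0.68 s 0.1350 n -0.0139
carrier find_in [0.536 0.004 0.114] 0.75 s 0.0702 n -0.0065
carrier pinpoint [ 0.547 -0.006  0.057] 0.92 s 0.0803 n 0.0037
```

Emit:
{"op": "jog_arm", "data": {"commands": [[30, 0, 0, -0.6, 0], [0, 0, 0, 0, 0], [0, 0, 0, 0, 0], [0, 0, 0, 0, 0]], "squeeze": 60}}

```text
t: 13.22
tcp_pos: [0.5486, -0.061, 0.1431]
tool_rot: [-0.026, 0.999, -0.0, -0.028]
force: [0.1, 0.3, 0.5]
finger_gap: 0.211
```

```bash
python3 w.py; python3 wr.py w4
```

```text
t 13.22 s 0.1356 n 0.0025 z 0.1431 jaw 1.6235 [0.1 0.3 0.5] gap 0.211
toolz [-0.056 -0.002 -0.998]
bail find_in [ 0.533 -0.055  0.167] 0.96 s 0.1285 n -0.0130
carrier find_in [0.533 0.005 0.11 ] 0.82 s 0.0689 n -0.0094
carrier pinpoint [ 0.546 -0.004  0.058] 0.72 s 0.0790 n 0.0036
```

View pics/w4.png

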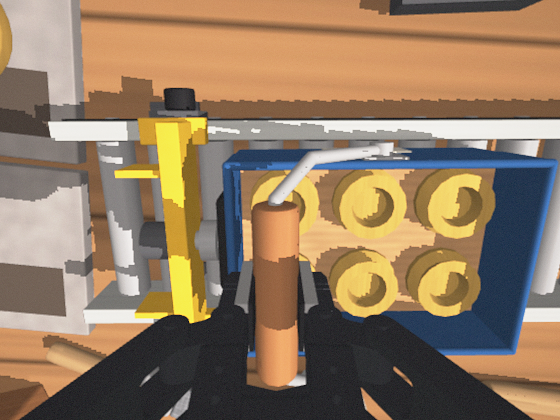

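Emit:
{"op": "jog_arm", "data": {"commands": [[0, 0, 0, 0, 0], [0, -0.03, 0.5, 0.45, 0], [0, -0.03, 0.55, 0.45, 0], [0, -0.03, 0.6, 0.35, 0], [0, -0.03, 0.6, 0.3, 0]]}}

```text
t: 13.88
tcp_pos: [0.5471, -0.0377, 0.1597]
tool_rot: [-0.026, 0.999, -0.0, -0.028]
force: [0.3, -0.3, -1.3]
finger_gap: 0.211
```

```bash
python3 w.py a1; python3 wr.py w5
```

```text
t 13.88 s 0.1123 n 0.0023 z 0.1597 jaw 1.6220 [ 0.3 -0.3 -1.3] gap 0.211
[ 0.547 -0.005  0.062] 0.98 s 0.0797 n 0.0039
[ 0.508 -0.035  0.175] 0.48 s 0.1078 n -0.0366
toolz [-0.056 -0.003 -0.998]
bail find_in [ 0.531 -0.037  0.183] 0.85 s 0.1107 n -0.0133
carrier find_in [0.535 0.006 0.108] 0.8 s 0.0678 n -0.0074
carrier pinpoint [ 0.545 -0.004  0.062] 0.74 s 0.0783 n 0.0019
```

Emit:
{"op": "jog_arm", "data": {"commands": [[0, -0.04, 0.75, 0.3, 0], [0, -0.04, 0.75, 0.2, 0], [0, -0.04, 0.75, 0.15, 0], [0, -0.04, 0.7, 0.05, 0], [0, 0, 0, 0, 0]]}}

```text
t: 14.7
tcp_pos: [0.5452, -0.007, 0.1662]
tool_rot: [-0.025, 0.999, -0.0, -0.029]
force: [0.4, 0.9, -2.6]
finger_gap: 0.212
```

```bash
python3 w.py a2; python3 wr.py w6
```

```text
t 14.70 s 0.0816 n 0.0021 z 0.1662 jaw 1.6199 [ 0.4  0.9 -2.6] gap 0.212
[0.545 0.014 0.061] 0.59 s 0.0606 n 0.0027
[ 0.424 -0.292  0.108] 0.71 s 0.3589 n -0.1348
toolz [-0.058 -0.003 -0.998]
bail find_in [ 0.53  -0.008  0.192] 0.76 s 0.0816 n -0.0126
bail pinpoint [0.542 0.015 0.113] 0.86 s 0.0592 n 0.0003
carrier find_in [0.531 0.015 0.111] 0.87 s 0.0588 n -0.0106
carrier pinpoint [0.546 0.013 0.058] 0.7 s 0.0617 n 0.0043
```

Emit:
{"op": "jog_arm", "data": {"commands": [[0, 0, 0.2, 0.05, 0], [0, 0, 0.1, 0.1, 0], [0, 0, 0, 0.1, 0], [0, 0, 0, 0.1, 0], [0, 0, 0, 0.1, 0], [0, 0, 0, 0.1, 0]]}}

```text
t: 15.6
tcp_pos: [0.5447, -0.0064, 0.1698]
tool_rot: [-0.023, 0.999, -0.001, -0.03]
force: [-0.6, -0.1, -6.9]
finger_gap: 0.209
```

```bash
python3 w.py a3; python3 wr.py w7
```

```text
t 15.60 s 0.0810 n 0.0016 z 0.1698 jaw 1.6175 [-0.6 -0.1 -6.9] gap 0.209
[ 0.544 -0.002  0.062] 0.79 s 0.0766 n 0.0009
[ 0.507 -0.006  0.189] 0.48 s 0.0784 n -0.0363
toolz [-0.061 -0.003 -0.998]
bail find_in [ 0.53  -0.004  0.194] 0.7 s 0.0776 n -0.0125
bail pinpoint [ 0.543 -0.007  0.114] 0.74 s 0.0817 n 0.0001
carrier find_in [ 0.533 -0.009  0.11 ] 0.74 s 0.0827 n -0.0100
carrier pinpoint [ 0.545 -0.008  0.058] 0.8 s 0.0821 n 0.0022
```

Emit:
{"op": "jog_arm", "data": {"commands": [[0, 0, 0, 0.3, 0], [0, 0, 0.1, 0.5, 0], [0, 0, 0.2, 0.8, 0], [0, 0, 0.1, 1.0, 0], [0, 0, 0.1, 1.2, 0], [0, 0, 0, 1.2, 0], [0, 0, 0, 1.0, 0], [0, 0, 0, 0.8, 0]]}}

```text
t: 16.67
tcp_pos: [0.5418, 0.0003, 0.2424]
tool_rot: [-0.024, 0.999, 0.0, -0.033]
force: [-0.1, 1.5, -8.1]
finger_gap: 0.211
```

```bash
python3 w.py; python3 wr.py w8
python3 - <<'E'
from h import *
p=snapshot('scene'); save(p,'sc2')
E
```

```text
t 16.67 s 0.0741 n -0.0008 z 0.2424 jaw 1.6180 [-0.1  1.5 -8.1] gap 0.211
toolz [-0.066 -0.001 -0.998]
bail find_in [ 0.526 -0.002  0.268] 0.64 s 0.0754 n -0.0165
bail pinpoint [0.543 0.001 0.186] 0.88 s 0.0732 n 0.0003
carrier pinpoint [0.542 0.001 0.132] 0.91 s 0.0732 n -0.0006
```

View pics/sc2.png

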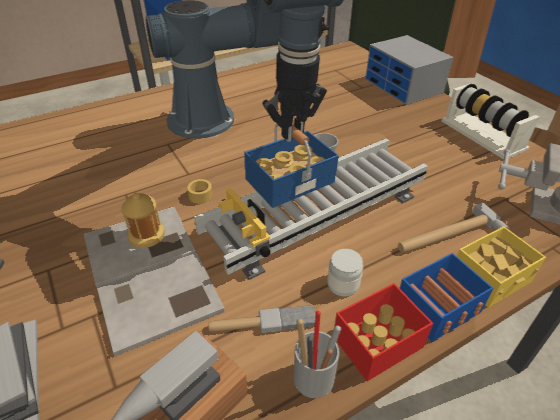

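Emit:
{"op": "jog_arm", "data": {"commands": [[0, 0.1, -0.2, 0.9, 0], [0, 0.2, -0.6, 0.9, 0], [0, 0.4, -1.0, 0.5, -0.01], [0, 0.4, -1.5, 0.2, -0.01], [0, 0.4, -1.8, 0, -0.01], [0, 0.4, -2.0, 0, -0.01], [0, 0.4, -2.0, 0, -0.01], [0, 0.4, -2.0, 0, -0.01]]}}

```text
t: 17.63
tcp_pos: [0.5684, -0.1173, 0.2666]
tool_rot: [0.007, 0.999, 0.003, -0.037]
force: [0.0, 0.4, -8.5]
finger_gap: 0.211
```

Emit:
{"op": "jog_arm", "data": {"commands": [[0, 0.4, -2.0, 0.1, -0.01], [0, 0.4, -2.0, 0.1, -0.01], [0, 0.4, -2.0, 0.1, -0.01], [0, 0.4, -2.0, 0.1, 0], [0, 0.4, -2.0, 0.1, 0], [0, 0.4, -2.0, 0.1, 0], [0, 0.4, -2.0, 0.1, 0], [0, 0.2, -1.5, 0.1, 0]]}}

```text
t: 18.3
tcp_pos: [0.5991, -0.298, 0.2742]
tool_rot: [0.031, 0.999, 0.001, -0.036]
force: [0.7, -0.0, -6.7]
finger_gap: 0.205
```

Emit:
{"op": "jog_arm", "data": {"commands": [[0, 0, -1.2, 0, 0.02], [0, 0, -1.0, 0, 0], [0, 0, -0.8, 0, 0], [0, 0, -0.4, 0, 0], [0, 0, 0, 0, 0], [0, 0, 0, 0, 0]]}}

```text
t: 18.8
tcp_pos: [0.5967, -0.3469, 0.2718]
tool_rot: [0.027, 0.999, -0.001, -0.037]
force: [1.0, 1.3, -7.5]
finger_gap: 0.212
```

```bash
python3 w.py p1; python3 wr.py w9
python3 - <<'E'
from h import *
p=snapshot('scene'); save(p,'sc3')
for n in('bail','carrier'): print(n,models.pinpoint(p,n)[:1])
a=cv2.imread('pics/p1.png')[150:310,340:500]; b=cv2.imread('pics/sc3.png')[100:350,60:310]
cv2.imwrite('pics/m.png',np.hstack([cv2.resize(a,(400,400)),cv2.resize(b,(400,400))]))
E
```

```text
t 18.80 s 0.4238 n 0.0344 z 0.2718 jaw 1.5169 [ 1.   1.3 -7.5] gap 0.212
[ 0.592 -0.338  0.167] 0.97 s 0.4151 n 0.0298
[ 0.655 -0.343  0.267] 0.54 s 0.4229 n 0.0925
toolz [-0.073  0.    -0.997]
bail find_in [ 0.583 -0.344  0.297] 0.59 s 0.4205 n 0.0211
bail pinpoint [ 0.433 -0.328 -0.   ] 0.63 s 0.3955 n -0.1279
carrier find_in [ 0.585 -0.345  0.211] 0.66 s 0.4209 n 0.0228
carrier pinpoint [ 0.596 -0.335  0.161] 0.77 s 0.4119 n 0.0339
bail [{'centre': [0.5978, -0.3577, 0.2174], 'score': 0.57}]
carrier [{'centre': [0.6011, -0.3555, 0.1641], 'score': 0.85}]
```

View pics/m.png

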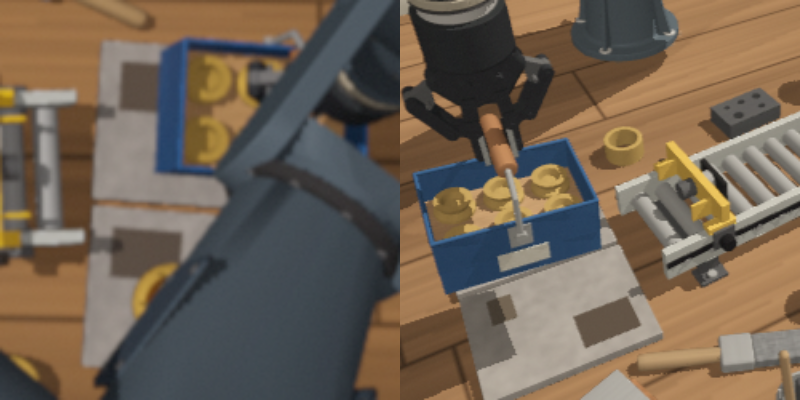

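Emit:
{"op": "jog_arm", "data": {"commands": [[0, 0.1, 0.3, -0.8, 0.01], [0, 0.1, 0.3, -1.5, 0], [0, 0.1, 0.2, -2.0, 0], [0, 0, 0.1, -2.0, 0], [0, 0, 0, -2.0, 0], [0, 0, 0, -1.5, 0], [0, 0, 0, -1.0, 0], [0, 0, 0, -0.5, 0]]}}

```text
t: 20.02
tcp_pos: [0.6019, -0.3354, 0.1554]
tool_rot: [0.019, 0.999, -0.003, -0.033]
force: [0.4, 0.5, -8.2]
finger_gap: 0.208
```

```bash
python3 w.py p2; python3 wr.py w10
```

```text
t 20.02 s 0.4126 n 0.0403 z 0.1554 jaw 1.5319 [ 0.4  0.5 -8.2] gap 0.208
[ 0.6   -0.344  0.05 ] 0.81 s 0.4207 n 0.0379
toolz [-0.064 -0.006 -0.998]
bail find_in [ 0.588 -0.33   0.181] 0.65 s 0.4068 n 0.0266
bail pinpoint [ 0.602 -0.335  0.101] 0.58 s 0.4121 n 0.0407
carrier find_in [ 0.592 -0.335  0.097] 0.62 s 0.4113 n 0.0300
```

Emit:
{"op": "jog_arm", "data": {"commands": [[0, -0.1, 0, -0.7, 0], [0, -0.1, 0, -0.7, 0], [0, 0, 0, -0.5, 0], [0, 0, 0, -0.3, 0], [0, 0, 0, -0.2, 0], [0, 0, 0, -0.2, 0]]}}

```text
t: 20.92
tcp_pos: [0.6018, -0.3378, 0.1331]
tool_rot: [0.02, 0.999, -0.006, -0.029]
force: [0.0, 0.5, -8.6]
finger_gap: 0.211
```

Emit:
{"op": "jog_arm", "data": {"commands": [[0, 0, 0, -0.2, 0], [0, 0, 0, -0.2, 0], [0, 0, 0, -0.2, 0]]}}

```text
t: 21.17
tcp_pos: [0.6017, -0.3373, 0.1261]
tool_rot: [0.02, 0.999, -0.005, -0.029]
force: [-0.8, 0.4, -8.4]
finger_gap: 0.211
```

Emit:
{"op": "jog_arm", "data": {"commands": [[0, 0, 0, -0.2, 0], [0, 0, 0, -0.2, 0]]}}

```text
t: 21.33
tcp_pos: [0.6018, -0.3385, 0.1248]
tool_rot: [0.019, 0.999, -0.007, -0.029]
force: [-5.2, 1.2, 5.8]
finger_gap: 0.21
```

Emit:
{"op": "jog_arm", "data": {"commands": [[0, 0, 0, 0.1, 0], [0, 0, 0, 0, 0]]}}

```text
t: 21.5
tcp_pos: [0.6024, -0.339, 0.1265]
tool_rot: [0.02, 0.999, -0.007, -0.028]
force: [0.2, -0.1, -8.0]
finger_gap: 0.21
```

```bash
python3 w.py p3; python3 wr.py w11
```

```text
t 21.50 s 0.4162 n 0.0406 z 0.1265 jaw 1.5314 [ 0.2 -0.1 -8. ] gap 0.21
[ 0.6   -0.342  0.017] 0.68 s 0.4194 n 0.0382
toolz [-0.058 -0.013 -0.998]
bail find_in [ 0.586 -0.334  0.148] 0.74 s 0.4102 n 0.0247
bail pinpoint [ 0.601 -0.334  0.071] 0.97 s 0.4117 n 0.0399
carrier find_in [ 0.591 -0.334  0.063] 0.87 s 0.4111 n 0.0299
carrier pinpoint [ 0.603 -0.34   0.012] 0.78 s 0.4172 n 0.0411
```

Emit:
{"op": "jog_arm", "data": {"commands": [[0, 0, 0, -0.1, 0], [0, 0, 0, -0.1, 0]]}}

```text
t: 22.07
tcp_pos: [0.6019, -0.3391, 0.1249]
tool_rot: [0.019, 0.999, -0.008, -0.029]
force: [-2.8, 0.1, 1.8]
finger_gap: 0.21
```

Emit:
{"op": "jog_arm", "data": {"commands": [[25, 0, 0, 0, 0], [35, 0, 0, 0, 0], [50, 0, 0, 0, 0], [65, 0, 0, 0, 0]]}}

```text
t: 22.4
tcp_pos: [0.6055, -0.3418, 0.1302]
tool_rot: [0.02, 0.999, -0.011, -0.024]
force: [-0.5, 1.1, -0.8]
finger_gap: 0.621
```

```bash
python3 w.py p4; python3 wr.py w12
```

```text
t 22.40 s 0.4192 n 0.0435 z 0.1302 jaw 1.5318 [-0.5  1.1 -0.8] gap 0.621
[ 0.602 -0.341  0.019] 0.77 s 0.4186 n 0.0396
toolz [-0.05  -0.02  -0.999]
bail find_in [ 0.588 -0.338  0.148] 0.78 s 0.4149 n 0.0264
bail pinpoint [ 0.599 -0.34   0.068] 0.85 s 0.4166 n 0.0368
carrier find_in [ 0.595 -0.338  0.065] 0.63 s 0.4150 n 0.0335
carrier pinpoint [ 0.604 -0.338  0.015] 0.73 s 0.4157 n 0.0421
```

View pics/w12.png

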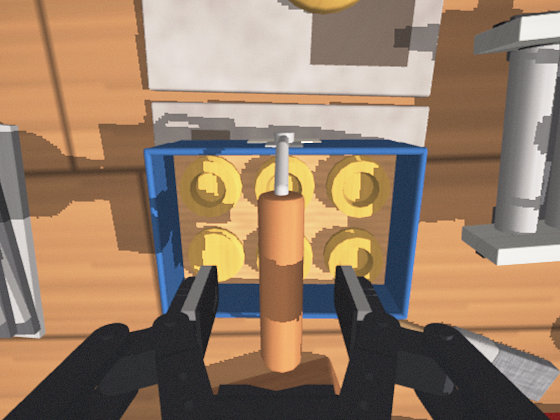

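The carrier is down on the board and the fingers are clear on both sides of the upright grip. I'll withdraw straight up.

Emit:
{"op": "jog_arm", "data": {"commands": [[80, -0.1, 0, 0.3, 0], [90, -0.1, 0.1, 1.0, 0], [90, 0, 0, 2.0, 0], [90, 0, 0, 3, 0], [90, 0, 0, 3, 0], [90, 0, 0, 3, 0], [90, 0, 0, 3, 0]]}}

```text
t: 23.38
tcp_pos: [0.5961, -0.3354, 0.2803]
tool_rot: [0.019, 0.999, -0.004, -0.034]
force: [-0.4, -0.3, 0.2]
finger_gap: 0.903
```

Emit:
{"op": "jog_arm", "data": {"commands": [[90, 0, 1, 3, 0], [90, -1, 3, 1, 0], [90, -1, 3.5, 0, 0], [90, -1, 3.5, 0, 0], [90, -1, 3.5, 0, 0], [90, -1, 3.5, 0, 0], [90, 0, 2, 0, 0], [90, 0, 0, 0, 0]]}}

```text
t: 24.05
tcp_pos: [0.5447, -0.1327, 0.3416]
tool_rot: [0.023, 0.999, -0.012, -0.021]
force: [1.1, -0.6, 0.2]
finger_gap: 0.9
```

```bash
python3 w.py f1
python3 - <<'E'
from h import *
p=snapshot('scene'); save(p,'sc4')
for n in('carrier','lantern','flux_tin','paste_can','bending_block'): print(n,[np.round(x['centre'],3) for x in models.pinpoint(p,n)[:1]])
a=cv2.imread('pics/f1.png')[150:310,340:500]; b=cv2.imread('pics/sc4.png')
cv2.imwrite('pics/m2.png',np.hstack([cv2.resize(a,(400,400)),cv2.resize(b,(400,400))]))
E
```

```text
t 24.05 s 0.2070 n -0.0055 z 0.3416 jaw 1.5253 [ 1.1 -0.6  0.2] gap 0.9
[ 0.602 -0.34   0.018] 0.91 s 0.4171 n 0.0400
[ 0.597 -0.337  0.144] 0.88 s 0.4138 n 0.0349
carrier [array([ 0.607, -0.335,  0.018])]
lantern [array([ 0.423, -0.304,  0.014])]
flux_tin [array([0.342, 0.227, 0.003])]
paste_can []
bending_block [array([ 0.361,  0.068, -0.001])]
```

View pics/m2.png

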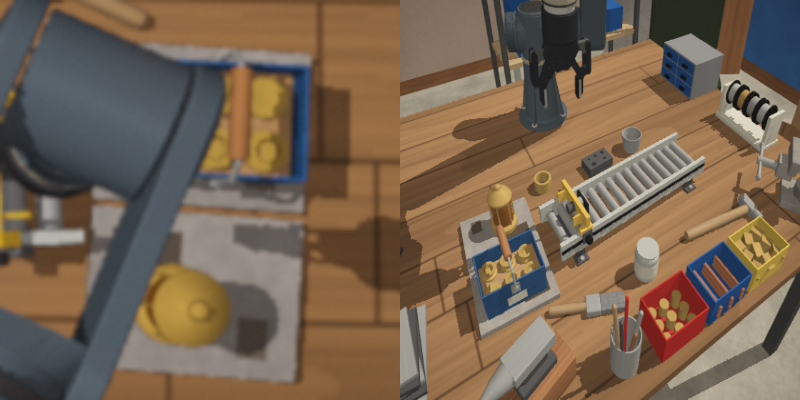

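The carrier stands wholly on the board with about 15–20 mm margin and its sides aligned, and the arm is clear.

```bash
python3 -c "
from h import *
print(workorder.sign_off())"
```

```text
the job is handed in; nothing more can be done
None
```

The carrier went home against the yellow stop and is now on the empty soldering board. The job was handed in at about 24 s of the 64 s.

- **Push:** I pushed it from behind with the fingers on its flat -x wall, slowing to about 2 cm/s before it touched the bumper. The force rose smoothly from 5 to 8 N. It then peaked at 17 N for a moment as the bumper bottomed out and settled at 9 N, above the 8 N of full travel. I backed off slowly so the spring did not kick it away.
- **Lift:** I gripped the bail and swung it upright. During the swing the carrier rolled back about 25 mm, then rolled forward under the grip again as the lift began, to about 5 mm from the stop. It went up level in the pictures, weighing about 0.8 kg.
- **Placing:** I set it down with a brief 6 N touch, eased off, lowered it again gently, and released it.

**Last checks:**
- **Position:** The carrier's centre measured (0.602, -0.340), against a board centre of (0.599, -0.336). Its underside read about 18 mm up on the 15 mm board. That leaves roughly 15 to 20 mm of board all round.
- **Alignment:** The long sides lie along the board's long sides, judging by the gripper angle and the pictures.
- **Other things:** The lantern, flux tin and bending block measured unmoved. The network missed the paste can in the last picture, but it is visible there where it stood. I checked the hammer, brush and collar by eye only.
- **Disagreement:** The two cameras differ by about 5 mm on the carrier's final position, which is close to the network's stated accuracy.
- **Tool tilt:** The tool drifted to a tilt of about 4° during the work. It changed only about 1° while holding the carrier.

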